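# Chuck a turned cabinet knob by its scroll ring

### The job

Take the pale, unfinished cabinet knob out of the holder block and set it tenon-down into the open jaws of the small chuck on the bench post, its shoulder sitting flat on the jaws, and let go of it. Then turn the slim brass scroll ring clockwise (seen from above) until the jaws have centred the knob and hold it firmly: feel for the bite and stop when the ring turns clearly stiffer, by about 0.3 N m over its free running, since twice that crushes the tenon. Touch only the brass ring, not the steel jaw carrier above it with its jaws nor the dark index ring below it, leave the other knobs and the things on the bench alone, and finish with the gripper clear.

Things in the scene. Friction and masses are not known exactly. Their poses are not given: they have to be found in the camera images.
- knob_pale: Pale, unfinished wooden cabinet knob to be chucked, standing upright in the holder: head 42 mm in diameter (straight-sided for 13 mm above its shoulder, then domed; 22.5 mm high in all) on a tenon 24 mm in diameter, 13 mm long. 35 to 70 g. Origin: centre of the tenon's lower end, z up along the knob's axis; shoulder (underside of the head) at z = 13 mm, top at 35.5 mm.
- knob_dark: A finished dark wooden knob of the same shape, also in the holder; not to be disturbed. Origin as for the pale knob.
- knob_blue: A finished, blue-painted knob of the same shape, also in the holder; not to be disturbed. Origin as for the pale knob.
- holder: Fixed brown wooden block, 75 mm (x) by 250 mm (y) by 30 mm high, with three holes 27 mm wide, 16 mm deep, 80 mm apart in a row along its y axis, where the three knobs stand tenon down, shoulders on the block's top. Which knob is in which hole varies. Origin: centre of its underside.
- chuck: Fixed blue bench post with a four-jaw self-centring scroll chuck, axis upright. Base plate 130 x 130 x 12 mm, post 50 mm in diameter, lock lever out to 59 mm from the axis at 45 mm height. Heights above the bench: dark index ring 62 to 74 mm, brass scroll ring 74.2 to 87.2, steel jaw carrier 87.5 to 98, aluminium jaws 98 to 112. Origin: on the axis, centre of its underside, on the bench.
- carrier: Fixed steel jaw carrier just above the brass ring, 54 mm in diameter, not to be touched by the robot, nor its four jaws (inside 27 mm from the axis, faces 16 mm wide). At the start the jaw faces are anywhere from 13.4 to 16.2 mm from the axis, so the free turn of the ring before they bite on the 24 mm tenon is about 0.35 to 1.1 rad. Origin: on the axis, on its underside.
- index_ring: Fixed dark steel index ring just below the brass ring, 72 mm in diameter (5 mm wider all round than the brass ring), 12 mm high, top 74 mm above the bench. Not to be touched by the robot. Origin: on the chuck's axis, on its underside.
- ring_mid (a point): Centre of the knurled brass scroll ring (62 mm diameter, 13 mm high), on the axis; its angle is not measured. Clockwise from above closes the jaws by 4 mm a radian. Free drag 0.5 N m while turning (at rest it may read lower or reversed: compare like with like); from the bite on the torque rises by about 2.7 N m a radian; each 0.1 N m is about 25 N of jaw force in all. It stays where it is left.
- jaw_top (a point): On the chuck's axis at the jaws' top faces, 112 mm above the bench, where the knob's shoulder sits: a seated knob's origin is 13 mm below it.
- tape_measure: Bystander: black and yellow tape measure, 72 x 36 x 65 mm. Origin: centre of its underside.
- screwdriver: Bystander: red-handled screwdriver lying flat, 230 mm long. Origin: on the bench below its length.
- tommy_bar0: Bystander: steel tommy bar with a black grip, 150 mm long, 9 mm thick, lying flat. Origin: middle of its underside.
- tommy_bar1: Bystander: the second tommy bar, as the first.
- glue_bottle: Bystander: white glue bottle with an orange cap, 60 mm in diameter, 160 mm high. Origin: centre of its underside.
- mallet: Bystander: hammer with a wooden handle lying flat, 280 mm long. Origin: on the bench below its length.

How it is judged:
By the outcome, as a careful person would: the job done as asked, in the order asked, and still so for the second after the job is handed in, with the robot touching nothing.
It also fails if it takes over 54 s, if anything falls off the work surface, if the arm or the gripper's body presses on something with over 40 N, if the wrist force passes 120 N, or if a joint passes its speed limit or range.

### The arm

A 6-joint arm with a two-finger parallel gripper is mounted at the origin on the work surface. World frame = base frame: x ahead of the robot, y to its left, z up, the work surface at z = 0. Lengths are in m, angles in degrees, forces in N, time in s.
With the tool pointing down it reaches from about 0.3 to 0.75 m from the base axis. Payload 8.5 kg.
Tool frame: the origin (TCP) lies on the centre line of the jaws, within the pads' length; the fingertips stand 25 mm ahead of it and the grasp point (between the pads) lies 6 mm ahead of it; z points along the fingers, y is the line along which they close (so a half turn about z gives the same grasp; the last joint's range is limited). The gripper opens to 85 mm and grips with 20 to 120 N. Pads are 22 mm wide; open, the fingers measure 114 mm over their backs; the gripper's body (76 mm by 85 mm) begins 54 mm behind the grasp point. The pads swing forward as they close: fully open they stand 13 mm farther back than shut.
Start: joints at [-87.737, 21.807, 74.336, -0, 83.858, -12.336], TCP at [0.139, -0.532, 0.256] pointing down, gripper open.
Joint ranges: [-178.18, 178.18], [-50.72, 133.34], [12.68, 142.11], [-81.47, 261.47], [9.98, 163.14], [-165.26, 165.26]. Speed limits (degrees/s): [136.94, 136.94, 180, 180, 180, 180].

### API

Orientations are given as [roll, pitch, yaw] about the fixed x, y, z axes, in that order (R = Rz(yaw) Ry(pitch) Rx(roll)).
In Python, from rig import arm gives the robot as it stands.
- The arm moves only by the tool send_rows, never from a script. Its argument "series" is a list of rows, each a list of 2 entries, a list of its own where there are three numbers: the shift along the tool's x, y, z in m, then the turn about the tool's z in degrees. A call has 1 to 20 rows; each row shifts and turns the commanded pose from where the row before left it, along the tool's axes as they then stand; what a row does not reach is not made up. A row lasts 1/12 s, in which the tool goes at most 41.7 mm and 7.16 degrees, less where a joint would pass 70% of its speed; a pose out of reach is approached as far as the arm can. A call is refused whole if a number of a shift passes 0.0417 or a number of a turn 7.16, either way. A call with a gripper value outside its range is refused whole. "hand" is the closure in counts, from 0 (fully open) to 255 (shut), set as the call begins (left out, the last holds). The fingers move at their own pace and stop on an object; the grip force is fixed at half the most. Time passes only in rows, so rows that do not move let the fingers close. It gives the time, the measured TCP pose, the force, the opening and the grip force at its end, in the units of the state.
- arm.state(): the state, without advancing time (a new reading comes with each control period).
- arm.read_camera(name): name is "scene" or "top" or "wrist"; returns a dict with "pixels" (400x640x3 uint8, red, green, blue), "mtx" (3x3 intrinsics, pixels), "world_from_camera" (4x4, takes a point from camera to world coordinates). Camera axes: x right, y up, looking along -z (the intrinsics and any distortion apply to the point x, -y, -z); pixel columns grow to the right and rows downward; lengths in m; the calibration is good to about 2 mm. A picture is of the moment at which its call begins. There is no depth.
- arm.close_job(): hands the job in; it is judged then, once.
The state is a dict: "clock": time; "joint_positions": joint angles; "qd": joint speeds; "joint_efforts": joint torques, N m; "position": TCP position; "ee_rot": TCP orientation; "wrist_force": force on the tool from outside, world axes, zero at the start; "wrist_torque": the same for the moment, N m; "grip_width": opening from 0.0 (shut) to 1.0 (fully open); "grip_force": force on a finger pad.
Only numpy, scipy, OpenCV 4.12 (cv2) and the standard library are available. Lean on these libraries where they do the work, as an engineer would, in place of code of your own. Each camera call takes 0.05 s, during which the arm holds its last target. There are 200 camera calls.

## Working session

There is one attempt and no reset: what is moved stays moved. The work goes in short steps, Python scripts to look and compute and a tool call to move; the robot and the scene stay as the last step left them, time stands still between calls to the robot, and variables do not carry over. Pictures are saved under pics/ and viewed, at most 10 in all, crops included, and the job is handed in when it is done.

Besides the shell and the picture viewer there is one more tool, called after ">>>" by a JSON object that holds its "api" and its "payload". send_rows: Moves the arm, as the interface text tells. Its arguments: {"type":"object","properties":{"series":{"type":"array","items":{"type":"array"}},"hand":{"type":"number"}},"required":["series"]}

```bash
mkdir -p pics; ls; python3 - <<'E'
from rig import arm
import cv2,json,numpy as np
s=arm.state();print(s)
for n in("scene","top"):
    c=arm.read_camera(n);cv2.imwrite(f"pics/{n}0.png",c["pixels"][:,:,::-1]);print(n,np.round(c["mtx"],1).tolist(),np.round(c["world_from_camera"],3).tolist(),[k for k in c])
E
```

```text
pics
{'clock': 0.0, 'joint_positions': array([-8.77347846e+01,  2.18404574e+01,  7.43857390e+01, -1.16355621e-03,
        8.38603358e+01, -1.23380971e+01]), 'qd': array([ 0.10719532,  0.08785907, -0.07514854, -0.08991681, -0.11331485,
        0.02402535]), 'joint_efforts': array([ 8.66058454e-04, -4.48454118e+01, -2.31275457e+01, -1.84421870e-04,
        4.80756979e-03,  1.60030760e-05]), 'position': array([ 0.1386294 , -0.53195899,  0.25571096]), 'ee_rot': array([-1.79915219e+02, -1.73602243e-02,  1.46034250e+01]), 'wrist_force': array([-0.09496031,  0.91343809, -0.06764983]), 'wrist_torque': array([-0.02739883,  0.05758243, -0.00466235]), 'grip_force': 0.0, 'grip_width': 1.0030931593198391}
scene [[392.6, 0.0, 322.5], [0.0, 392.6, 203.6], [0.0, 0.0, 1.0]] [[-0.704, -0.572, 0.42, 1.109], [0.71, -0.559, 0.43, 0.564], [-0.011, 0.601, 0.799, 1.115], [0.0, 0.0, 0.0, 1.0]] ['pixels', 'mtx', 'world_from_camera']
top [[500.3, 0.0, 317.4], [0.0, 500.3, 204.1], [0.0, 0.0, 1.0]] [[0.0, 0.989, -0.148, 0.351], [-1.0, -0.002, -0.017, 0.015], [-0.017, 0.148, 0.989, 1.515], [0.0, 0.0, 0.0, 1.0]] ['pixels', 'mtx', 'world_from_camera']
```

View pics/top0.png

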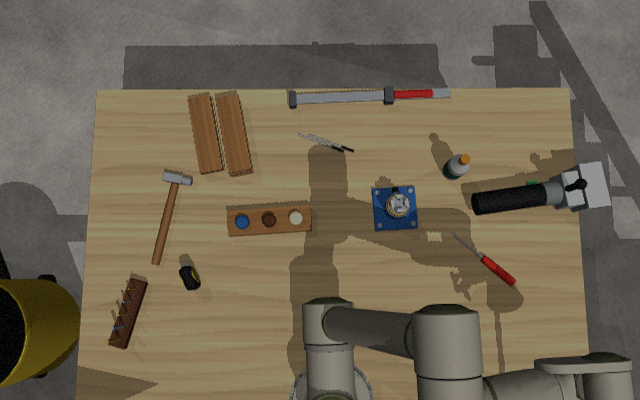

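View pics/scene0.png

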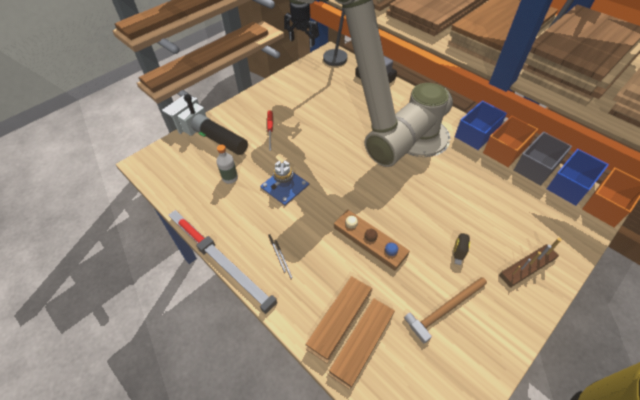

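The top view shows the pale knob at pixel (296,218), at the chuck end of the holder, with the dark knob at (269,219) and the blue one at (242,222). The chuck is at (398,204). The scene view agrees, with the pale knob at (351,222) and the chuck at (284,170).

```bash
cat > h.py <<'E'
import numpy as np, cv2
def ray(c,u,v):
    K=c["mtx"];T=c["world_from_camera"]
    d=np.array([(u-K[0,2])/K[0,0],-(v-K[1,2])/K[1,1],-1.])
    return T[:3,3],T[:3,:3]@d
def onz(c,u,v,z):
    o,d=ray(c,u,v);return o+d*(z-o[2])/d[2]
def proj(c,p):
    T=c["world_from_camera"];q=T[:3,:3].T@(np.asarray(p)-T[:3,3]);K=c["mtx"]
    return K[0,0]*q[0]/-q[2]+K[0,2],K[1,1]*-q[1]/-q[2]+K[1,2]
def tri(a,b):
    A=np.zeros((3,3));B=np.zeros(3)
    for o,d in(a,b):
        d=d/np.linalg.norm(d);P=np.eye(3)-np.outer(d,d);A+=P;B+=P@o
    return np.linalg.solve(A,B)
def blob(img,lo,hi,box):
    x0,y0,x1,y1=box
    m=cv2.inRange(cv2.cvtColor(np.ascontiguousarray(img),cv2.COLOR_RGB2HSV)[y0:y1,x0:x1],lo,hi)
    n,l,s,ce=cv2.connectedComponentsWithStats(m)
    i=1+np.argmax(s[1:,4]);return ce[i]+[x0,y0],s[i],(l==i)
E
python3 - <<'E'
from rig import arm
from h import *
c=arm.read_camera("top");im=c["pixels"]
hsv=cv2.cvtColor(np.ascontiguousarray(im),cv2.COLOR_RGB2HSV)
print(hsv[218,296],hsv[222,242],hsv[190,380],hsv[206,255])
p,s,_=blob(im,(10,0,150),(40,110,255),(283,205,309,231));print(p,s,onz(c,*p,.045))
b,s,_=blob(im,(105,80,40),(125,255,255),(230,208,256,236));print(b,s,onz(c,*b,.045))
m=cv2.inRange(hsv,(105,80,40),(125,255,255))[175:240,360:430]
ct=max(cv2.findContours(m,cv2.RETR_EXTERNAL,2)[0],key=cv2.contourArea)
r=cv2.minAreaRect(ct);bx=cv2.boxPoints(r)+[360,175]
print(r,[onz(c,*q,.012)[:2].round(4) for q in bx],np.mean([onz(c,*q,.012) for q in bx],0))
s=arm.read_camera("scene")
print(proj(s,onz(c,*p,.045)))
cv2.imwrite("pics/crop1.png",np.hstack([cv2.resize(im[170:245,355:435,::-1],None,fx=5,fy=5,interpolation=2),cv2.resize(s["pixels"][140:215,245:325,::-1],None,fx=5,fy=5,interpolation=2)]))
w=arm.read_camera("wrist");cv2.imwrite("pics/w0.png",w["pixels"][:,:,::-1]);print(w["mtx"],w["world_from_camera"].round(3))
E
```

```text
[ 36  28 148] [107 181 110] [106 176  77] [ 17  96 101]
[292. 216.] [ 9 10  1  3  3] [0.53539184 0.11523722 0.045     ]
[241.6442953  221.56375839] [  5   7  14  14 149] [0.51903379 0.26447857 0.045     ]
((34.4705810546875, 33.11764907836914), (42.02968215942383, 42.79664993286133), 85.60128784179688) [array([ 0.6226, -0.1243]), array([ 0.6324, -0.2541]), array([ 0.5043, -0.2602]), array([ 0.4945, -0.132 ])] [ 0.56343713 -0.19266093  0.012     ]
(np.float64(352.2617208575793), np.float64(223.20071935829603))
[[307.96822747   0.         323.25800403]
 [  0.         307.96822747 197.67503719]
 [  0.           0.           1.        ]] [[ 0.252  0.929  0.271  0.207]
 [-0.968  0.242  0.07  -0.514]
 [-0.001 -0.28   0.96   0.376]
 [ 0.     0.     0.     1.   ]]
```

View pics/crop1.png

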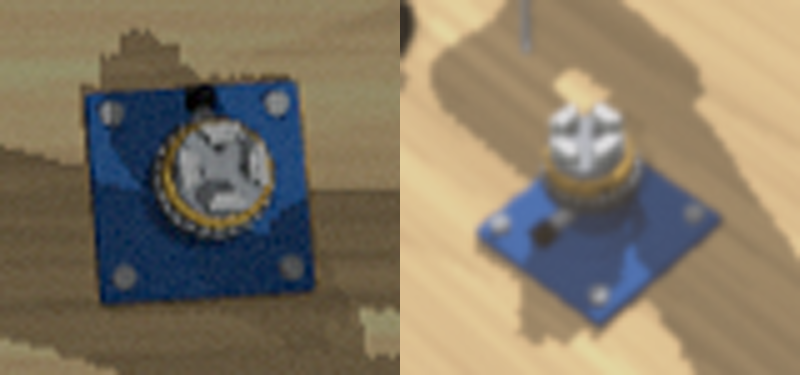

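The crop shows the four-jaw chuck, its jaws at about (398,204) in the top image. The blue base plate is turned about 4°, and the lever points to +x. I'll move above the pale knob.

>>> {"api": "send_rows", "payload": {"series": [[[0.027,-0.026,0.0028],0],[[0.027,-0.026,0.0028],0],[[0.027,-0.026,0.0028],0],[[0.027,-0.026,0.0028],0],[[0.027,-0.026,0.0028],0],[[0.027,-0.026,0.0028],0],[[0.027,-0.026,0.0028],0],[[0.027,-0.026,0.0028],0],[[0.027,-0.026,0.0028],0],[[0.027,-0.026,0.0028],0],[[0.027,-0.026,0.0028],0],[[0.027,-0.026,0.0028],0],[[0.027,-0.026,0.0028],0],[[0.027,-0.026,0.0028],0],[[0.027,-0.026,0.0028],0],[[0.027,-0.026,0.0028],0],[[0.027,-0.026,0.0028],0],[[0.027,-0.026,0.0028],0],[[0.027,-0.026,0.0028],0],[[0.027,-0.026,0.0028],0]]}}

```text
clock: 1.92
position: [0.5307, 0.1091, 0.2001]
ee_rot: [180.0, 0.0, 14.6]
wrist_force: [0.3, -0.4, 0.1]
grip_width: 1.001
grip_force: 0.0
```

>>> {"api": "send_rows", "payload": {"series": [[[0,0,0],-6.7],[[0,0,0],-6.7],[[0,0,0],-6.7],[[0,0,0],-6.7],[[0,0,0],-6.7],[[0,0,0],-6.7],[[0,0,0],-6.7],[[0,0,0],-6.7],[[0,0,0],-6.7],[[0,0,0],-6.7],[[0,0,0],-6.7],[[0,0,0],-6.1],[[0,0,0],0],[[0,0,0],0]]}}

```text
clock: 3.08
position: [0.5301, 0.1071, 0.2003]
ee_rot: [-180.0, -0.0, 94.2]
wrist_force: [-0.1, 0.0, -0.0]
grip_width: 1.0
grip_force: 0.0
```

```bash
python3 - <<'E'
from rig import arm
from h import *
s=arm.state();print(s["clock"],s["position"],s["ee_rot"],s["joint_positions"].round(1))
w=arm.read_camera("wrist");cv2.imwrite("pics/w1.png",w["pixels"][:,:,::-1]);print(w["world_from_camera"].round(4))
print("expect",proj(w,(.53,.107,.045)))
E
```

```text
3.0833 [0.53010523 0.10710135 0.20026259] [-1.79991090e+02 -6.06798917e-04  9.42133091e+01] [-1.1 23.6 81.2 -0.  75.2 -5.3]
[[ 9.973e-01 -7.090e-02 -1.970e-02  5.249e-01]
 [ 7.350e-02  9.576e-01  2.786e-01  1.786e-01]
 [-9.000e-04 -2.793e-01  9.602e-01  3.201e-01]
 [ 0.000e+00  0.000e+00  0.000e+00  1.000e+00]]
expect (np.float64(323.34712609474093), np.float64(189.0451250431085))
```

View pics/w1.png

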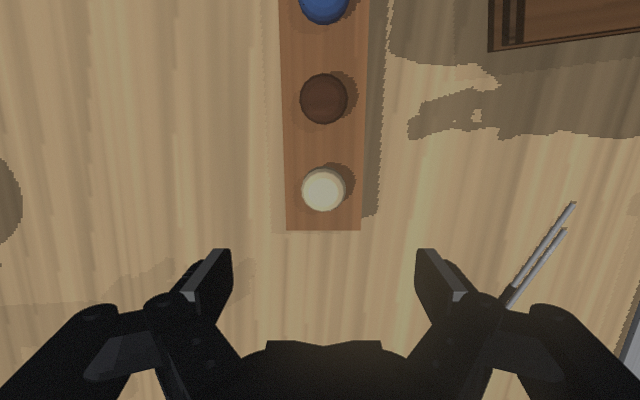

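The wrist view shows the pale knob at (322,190), within 2 px of where I expected it. The fingers lie symmetric about column 324, and the closing line runs across the holder.

```bash
python3 - <<'E'
from rig import arm
from h import *
w=arm.read_camera("wrist");im=np.ascontiguousarray(w["pixels"])
hsv=cv2.cvtColor(im,cv2.COLOR_RGB2HSV);print(hsv[190,318:352:3].tolist())
g=cv2.GaussianBlur(cv2.cvtColor(im,cv2.COLOR_RGB2GRAY),(5,5),0)
print(cv2.HoughCircles(g[160:220,290:355],cv2.HOUGH_GRADIENT_ALT,1,50,param1=100,param2=.5,minRadius=15,maxRadius=32))
m=cv2.inRange(hsv,(10,0,120),(40,75,255));m[:160]=0;m[222:]=0;m[:,:295]=0;m[:,355:]=0
n,l,st,ce=cv2.connectedComponentsWithStats(m);i=1+np.argmax(st[1:,4]);print(st[i],ce[i])
ct=max(cv2.findContours((l==i).astype('u1'),0,2)[0],key=cv2.contourArea);print(cv2.minEnclosingCircle(ct))
u,v=cv2.minEnclosingCircle(ct)[0]
for z in(.040,.045):print(onz(w,u,v,z))
E
```

```text
[[27, 34, 166], [27, 34, 166], [27, 32, 165], [27, 35, 167], [26, 34, 166], [27, 34, 166], [26, 37, 166], [19, 67, 159], [20, 69, 156], [17, 74, 107], [13, 115, 91], [14, 112, 89]]
[[[31.       32.       20.564938]]]
[ 301  170   43   42 1362] [322.03597651 190.46622614]
((322.10302734375, 190.02261352539062), 21.48166847229004)
[0.52900917 0.10466155 0.04      ]
[0.52893583 0.10598046 0.045     ]
```

>>> {"api": "send_rows", "payload": {"series": [[[-0.001,-0.001,0.015],0],[[0,0,0.015],0],[[0,0,0.015],0],[[0,0,0.015],0],[[0,0,0.015],0],[[0,0,0.015],0],[[0,0,0.015],0],[[0,0,0.015],0],[[0,0,0.012],0],[[0,0,0.01],0],[[0,0,0],0],[[0,0,0],0]]}}

```text
clock: 4.18
position: [0.5292, 0.106, 0.0583]
ee_rot: [-180.0, -0.0, 94.3]
wrist_force: [0.1, -0.2, 0.0]
grip_width: 1.003
grip_force: 0.0
```

>>> {"api": "send_rows", "payload": {"series": [[[0,0,0],0],[[0,0,0],0],[[0,0,0],0],[[0,0,0],0],[[0,0,0],0],[[0,0,0],0],[[0,0,0],0],[[0,0,0],0],[[0,0,0],0],[[0,0,0],0]], "hand": 255}}

```text
clock: 5.02
position: [0.5295, 0.106, 0.0594]
ee_rot: [179.9, 0.0, 94.4]
wrist_force: [-2.1, 0.7, 7.3]
grip_width: 0.453
grip_force: 59.3
```

```bash
python3 - <<'E'
from rig import arm
from h import *
s=arm.state();print(s["position"],s["wrist_force"],s["wrist_torque"],s["grip_width"],s["grip_force"])
w=arm.read_camera("wrist");cv2.imwrite("pics/w2.png",w["pixels"][:,:,::-1])
E
```

```text
[0.52945793 0.10603268 0.05936445] [-2.11438387  0.65028856  7.2783    ] [-0.0458375   0.34015862 -0.01345317] 0.45258846104449635 59.31347966194153
```

View pics/w2.png

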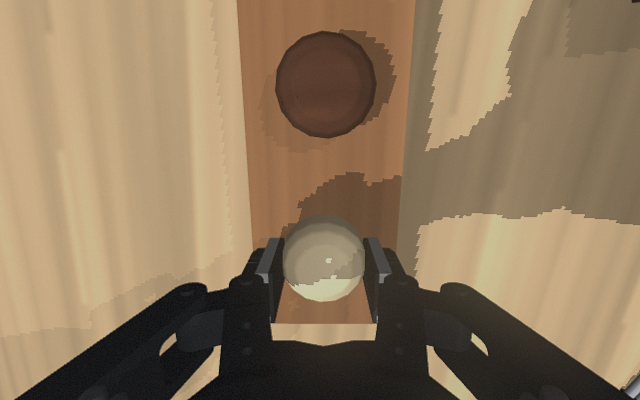

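The knob is gripped between the pads, at (323,258), and the dark knob at (325,84) is undisturbed. I'll lift and move to the chuck at the matching relative height.

>>> {"api": "send_rows", "payload": {"series": [[[0,0,-0.004],0],[[0,0,-0.01],0],[[0,0,-0.02],0],[[0,0,-0.024],0],[[0,0,-0.024],0],[[0,0,-0.024],0],[[0,0,-0.024],0],[[0,0,-0.024],0],[[0,0,-0.024],0],[[0,0,-0.024],0],[[0,0,-0.021],0]]}}

```text
clock: 5.98
position: [0.5289, 0.1061, 0.2839]
ee_rot: [179.9, 0.0, 94.4]
wrist_force: [0.4, 0.6, -0.6]
grip_width: 0.456
grip_force: 60.4
```

>>> {"api": "send_rows", "payload": {"series": [[[-0.01,0.0005,0],0],[[-0.02,0.0008,0],0],[[-0.027,0.0009,0],0],[[-0.027,0.0009,0],0],[[-0.027,0.0009,0],0],[[-0.027,0.0009,0],0],[[-0.027,0.0009,0],0],[[-0.027,0.0009,0],0],[[-0.027,0.0009,0],0],[[-0.027,0.0009,0],0],[[-0.027,0.0009,0],0],[[-0.02,0.001,0],0],[[-0.0077,0.0002,0],0],[[0,0,0],0],[[0,0,0],0],[[0,0,0],0]]}}

```text
clock: 7.32
position: [0.5627, -0.1918, 0.2814]
ee_rot: [-180.0, -0.0, 94.5]
wrist_force: [0.7, -0.4, -0.5]
grip_width: 0.459
grip_force: 60.4
```

```bash
python3 - <<'E'
from rig import arm
from h import *
s=arm.state();print(s["clock"],s["position"],s["ee_rot"],s["grip_width"],s["joint_positions"].round(1),s["wrist_force"],s["wrist_torque"])
w=arm.read_camera("wrist");im=w["pixels"];np.save("w3.npy",im);print(proj(w,(.563,-.193,.112)))
cv2.imwrite("pics/w3.png",cv2.resize(im[140:310,230:430,::-1],None,fx=3.5,fy=3.5,interpolation=2))
E
```

```text
7.3167 [ 0.56268028 -0.19175704  0.28141442] [-1.79992948e+02 -2.55438527e-02  9.44600858e+01] 0.459309923994384 [-30.2  25.5  64.1   0.   90.4 -34.7] [ 0.66999132 -0.41648969 -0.53676938] [ 0.04841873  0.00220845 -0.04284554]
(np.float64(323.68339171396144), np.float64(186.59587152886263))
```

View pics/w3.png

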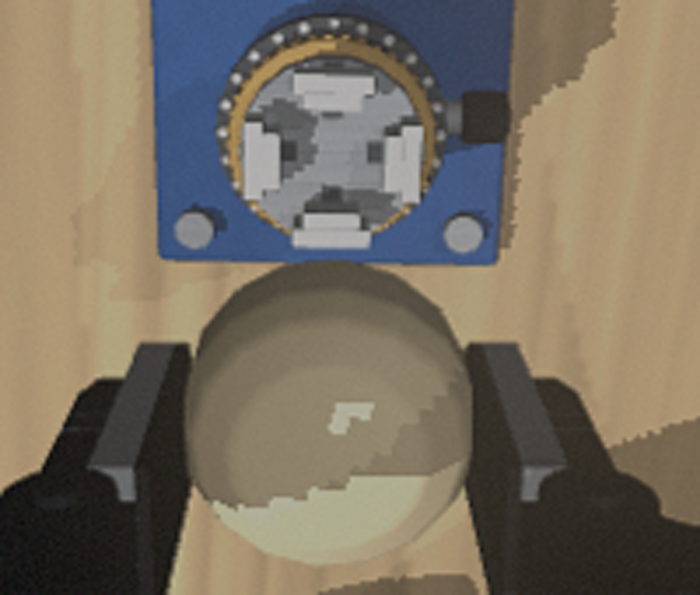

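The wrist crop shows the knob held cleanly. The four jaws lie symmetric about roughly column 325, with base-plate screws below and the lever to the right. Next I'll take profiles to find the chuck axis.

```bash
python3 - <<'E'
from rig import arm
from h import *
im=np.load("w3.npy");g=cv2.cvtColor(im,cv2.COLOR_RGB2GRAY)
w=arm.read_camera("wrist")
np.set_printoptions(linewidth=220)
print("rows150-214 at cols 319..331 mean");print(list(zip(range(156,216),g[156:216,319:331].mean(1).astype(int))))
print("cols along left/right jaws rows 184-192");print(list(zip(range(294,358),g[184:193,294:358].mean(0).astype(int))))
print("left jaw rows");print(list(zip(range(168,204),g[168:204,303:308].mean(1).astype(int),g[168:204,345:349].mean(1).astype(int))))
# predictions for hypothesised axis at (x,y): jaw corners
for (x,y) in((.563,-.193),):
  for dx,dy,z in((0,0,.112),(0,.025,.112),(0,.015,.112),(0,-.015,.112),(0,-.015,.098),(0,-.025,.112),(.025,0,.112),(.015,0,.112),(-.015,0,.112),(-.025,0,.112),(.02,.008,.112),(.02,-.008,.112),(.02,.008,.098)):
    print(dx,dy,z,np.round(proj(w,(x+dx,y+dy,z)),1))
E
```

```text
rows150-214 at cols 319..331 mean
[(156, np.int64(64)), (157, np.int64(84)), (158, np.int64(83)), (159, np.int64(77)), (160, np.int64(72)), (161, np.int64(132)), (162, np.int64(172)), (163, np.int64(175)), (164, np.int64(174)), (165, np.int64(174)), (166, np.int64(165)), (167, np.int64(172)), (168, np.int64(173)), (169, np.int64(175)), (170, np.int64(176)), (171, np.int64(158)), (172, np.int64(115)), (173, np.int64(113)), (174, np.int64(129)), (175, np.int64(136)), (176, np.int64(137)), (177, np.int64(141)), (178, np.int64(142)), (179, np.int64(145)), (180, np.int64(144)), (181, np.int64(139)), (182, np.int64(139)), (183, np.int64(132)), (184, np.int64(139)), (185, np.int64(140)), (186, np.int64(138)), (187, np.int64(141)), (188, np.int64(142)), (189, np.int64(144)), (190, np.int64(145)), (191, np.int64(145)), (192, np.int64(137)), (193, np.int64(117)), (194, np.int64(97)), (195, np.int64(84)), (196, np.int64(81)), (197, np.int64(77)), (198, np.int64(75)), (199, np.int64(75)), (200, np.int64(68)), (201, np.int64(165)), (202, np.int64(176)), (203, np.int64(174)), (204, np.int64(175)),
[... 2686 characters left out ...]
195, np.int64(144), np.int64(175)), (196, np.int64(153), np.int64(177)), (197, np.int64(140), np.int64(163)), (198, np.int64(143), np.int64(102)), (199, np.int64(147), np.int64(107)), (200, np.int64(131), np.int64(119)), (201, np.int64(123), np.int64(93)), (202, np.int64(101), np.int64(86)), (203, np.int64(83), np.int64(88))]
0 0 0.112 [323.6 186.6]
0 0.025 0.112 [325.6 161. ]
0 0.015 0.112 [324.8 171.4]
0 -0.015 0.112 [322.4 201.4]
0 -0.015 0.098 [322.4 197.4]
0 -0.025 0.112 [321.6 211. ]
0.025 0 0.112 [349.3 188.6]
0.015 0 0.112 [339.  187.8]
-0.015 0 0.112 [308.1 185.4]
-0.025 0 0.112 [297.8 184.6]
0.02 0.008 0.112 [344.9 180.1]
0.02 -0.008 0.112 [343.3 196.1]
0.02 0.008 0.098 [344. 177.]
```

>>> {"api": "send_rows", "payload": {"series": [[[0,0.0014,0.015],0],[[0,0,0.02],0],[[0,0,0.02],0],[[0,0,0.02],0],[[0,0,0.015],0],[[0,0,0.01],0],[[0,0,0.01],0],[[0,0,0.006],0],[[0,0,0.005],0],[[0,0,0.005],0],[[0,0,0.005],0],[[0,0,0.004],0],[[0,0,0],0]]}}

```text
clock: 8.5
position: [0.564, -0.1928, 0.1457]
ee_rot: [-180.0, -0.0, 94.4]
wrist_force: [-0.6, 0.6, 0.0]
grip_width: 0.455
grip_force: 60.4
```

>>> {"api": "send_rows", "payload": {"series": [[[0,0,0.001],0],[[0,0,0.001],0],[[0,0,0.001],0],[[0,0,0.001],0],[[0,0,0.001],0],[[0,0,0],0],[[0,0,0],0]]}}

```text
clock: 9.08
position: [0.5643, -0.1929, 0.1415]
ee_rot: [180.0, 0.0, 94.4]
wrist_force: [-0.1, -0.6, 1.1]
grip_width: 0.458
grip_force: 60.7
```

>>> {"api": "send_rows", "payload": {"series": [[[0,0,0.0007],0],[[0,0,0.0007],0],[[0,0,0],0]]}}

```text
clock: 9.33
position: [0.5643, -0.1929, 0.1413]
ee_rot: [179.9, 0.1, 94.4]
wrist_force: [-3.2, 1.7, 10.5]
grip_width: 0.456
grip_force: 61.6
```

```bash
python3 - <<'E'
from rig import arm
from h import *
s=arm.state();print(s["position"],s["wrist_force"],s["wrist_torque"])
w=arm.read_camera("wrist")["pixels"];t=arm.read_camera("scene")["pixels"]
cv2.imwrite("pics/p4.png",np.hstack([w[150:350,200:450,::-1].repeat(2,0).repeat(2,1)[:400],cv2.resize(t[130:210,245:305,::-1],None,fx=5,fy=5,interpolation=2)]))
E
```

```text
[ 0.56431986 -0.1929068   0.14134843] [-3.20614019  1.69711569 10.52622232] [ 0.24181353  0.63058642 -0.01647812]
```

View pics/p4.png

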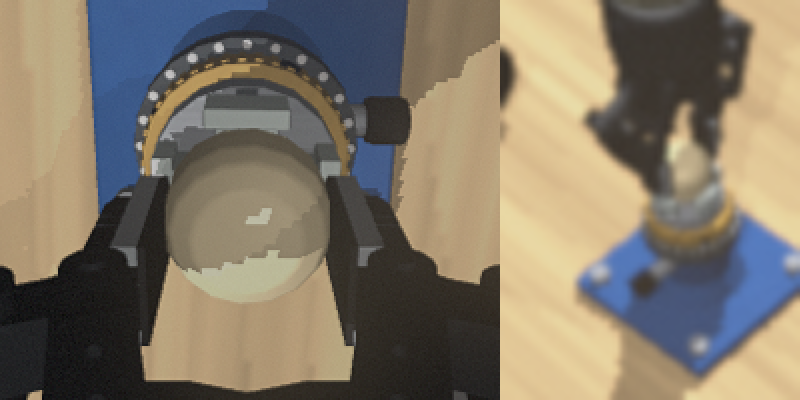

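The knob is seated: contact came at TCP z 0.1413, matching a shoulder height of 112 mm. The picture shows it centred between the jaws, with the fingers above them. I'll relax the press, let go and rise.

>>> {"api": "send_rows", "payload": {"series": [[[0,0,-0.001],0],[[0,0,0],0]]}}

```text
clock: 9.6
position: [0.5643, -0.1929, 0.1414]
ee_rot: [180.0, 0.0, 94.4]
wrist_force: [-1.6, 1.5, 5.0]
grip_width: 0.456
grip_force: 60.9
```

>>> {"api": "send_rows", "payload": {"series": [[[0,0,0],0],[[0,0,0],0],[[0,0,0],0],[[0,0,0],0],[[0,0,0],0],[[0,0,0],0],[[0,0,0],0],[[0,0,0],0]], "hand": 0}}

```text
clock: 10.27
position: [0.5642, -0.1929, 0.1409]
ee_rot: [180.0, -0.0, 94.4]
wrist_force: [-0.4, 0.4, 0.1]
grip_width: 0.999
grip_force: 0.0
```

```bash
python3 - <<'E'
from rig import arm
from h import *
s=arm.state();print(s["clock"],s["position"],s["grip_width"],s["wrist_force"],s["wrist_torque"])
w=arm.read_camera("wrist")
cv2.imwrite("pics/p5.png",w["pixels"][120:,80:570,::-1].repeat(1,0))
R=w["world_from_camera"]
for z in(.0742,.0872):
  for dx in(-.031,.031):print(z,dx,np.round(proj(w,(.564+dx,-.1926,z)),1))
print("knob",np.round(proj(w,(.564,-.1926,.125)),1))
E
```

```text
10.2667 [ 0.56423962 -0.19286419  0.14092213] 0.9986825873118734 [-0.37020297  0.41910018  0.0697898 ] [-0.0213136  -0.07147176 -0.02277112]
0.0742 -0.031 [275.1 219.6]
0.0742 0.031 [370.7 226.5]
0.0872 -0.031 [271.9 227.1]
0.0872 0.031 [373.9 234.4]
knob [322.9 260.4]
```

View pics/p5.png

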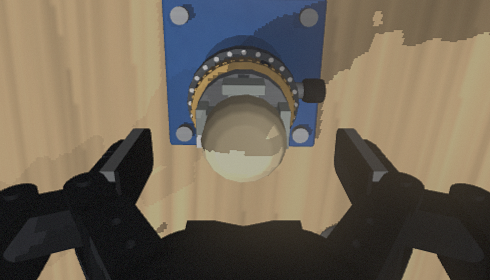

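The knob stands free in the jaws, with the open fingers clear on both sides at (232,249) and (417,249) in full-image pixels. I'll descend around it to ring height, partly close, and check.

>>> {"api": "send_rows", "payload": {"series": [[[0,0,0.006],0],[[0,0,0.008],0],[[0,0,0.008],0],[[0,0,0.008],0],[[0,0,0.006],0],[[0,0,0.004],0],[[0,0,0.002],0],[[0,0,0],0]]}}

```text
clock: 10.98
position: [0.5641, -0.1928, 0.0984]
ee_rot: [-180.0, -0.0, 94.4]
wrist_force: [-0.4, -0.1, -0.6]
grip_width: 1.0
grip_force: 0.0
```

>>> {"api": "send_rows", "payload": {"series": [[[0,0,0],0],[[0,0,0],0],[[0,0,0],0],[[0,0,0],0]], "hand": 58}}

```text
clock: 11.32
position: [0.5643, -0.1929, 0.0992]
ee_rot: [180.0, 0.0, 94.4]
wrist_force: [-0.5, 0.3, 1.1]
grip_width: 0.771
grip_force: 0.0
```

```bash
python3 - <<'E'
from rig import arm
from h import *
s=arm.state();print(s["clock"],s["position"],s["grip_width"],s["wrist_force"],s["wrist_torque"])
w=arm.read_camera("wrist")["pixels"];t=arm.read_camera("scene")["pixels"]
cv2.imwrite("pics/p6.png",np.hstack([w[170:370,180:460,::-1].repeat(2,0).repeat(2,1),cv2.resize(t[140:200,250:285,::-1],(233,400),interpolation=2)]))
E
```

```text
11.3167 [ 0.5643362  -0.19290739  0.09922927] 0.7709928536510668 [-0.54458168  0.27805757  1.07067463] [-0.0441663   0.026616    0.04520579]
```

View pics/p6.png

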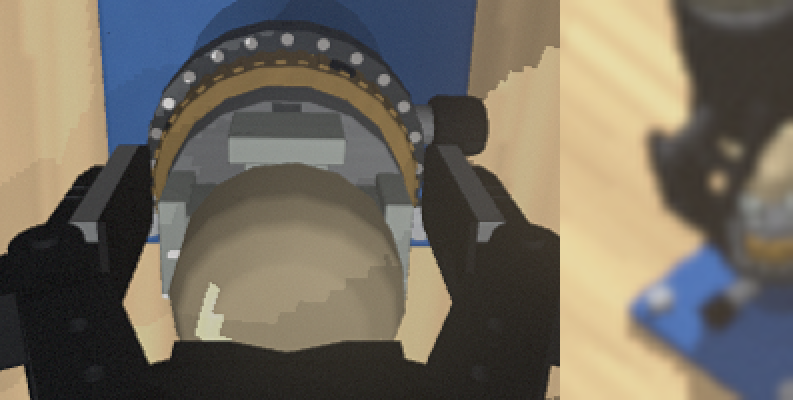

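```bash
python3 - <<'E'
from rig import arm
from h import *
w=arm.read_camera("wrist");s=arm.state();p=s["position"];a=np.radians(s["ee_rot"][2]);tx=np.array([np.cos(a),np.sin(a),0]);ty=np.array([np.sin(a),-np.cos(a),0])
for z in(.072,.076,.080,.084,.088):
  for y in(-.0325,.0325):
    q=p+.011*tx+y*ty;q[2]=z;print(z,y,np.round(proj(w,q),1))
g=cv2.cvtColor(w["pixels"],cv2.COLOR_RGB2GRAY)
print(g[234:252,246:260]);print(g[234:252,386:402])
# ring extents check: index ring top outer left/right, far edge
for r,z in((.036,.074),(.031,.0872),(.027,.098)):
  c=np.array([.564,-.1926,z]);print(r,z,np.round(proj(w,c+r*tx),1))
E
```

```text
0.072 -0.0325 [260.  231.1]
0.072 0.0325 [386.7 231.2]
0.076 -0.0325 [258.5 234.2]
0.076 0.0325 [388.3 234.2]
0.08 -0.0325 [256.8 237.4]
0.08 0.0325 [389.9 237.4]
0.084 -0.0325 [255.1 240.8]
0.084 0.0325 [391.7 240.8]
0.088 -0.0325 [253.2 244.4]
0.088 0.0325 [393.5 244.4]
[[ 88  87  88  88  89  89  90  89  82  89  93 109 110 102]
 [ 87  88  88  91  89  89  90  87  77  91 126 131 129 131]
 [ 90  87  89  91  86  89  89  88  84 100 134 129 129 132]
 [ 88  90  89  90  88  90  91  88  89 104 132 129 131 126]
 [ 88  89  89  89  89  88  90  91  75  78 124 134 132 124]
 [ 89  88  88  89  92  90  90  85  56  56  71  95 114  88]
 [ 90  88  88  89  89  90  89  73  57  57  56  64  70  58]
 [ 89  88  92  92  93  92  92  74  55  57  55  57  56  54]
 [ 71  70  67  61  52  55  54  49  46  59  57  58  56  56]
 [ 65  67  62  38  27  28  28  33  39  57  57  58  57  52]
 [ 67  63  48  31  27  30  33  22  38  58  58  61  66  60]
 [ 68  63  29  28  27  30  31  30  36  48  58  67  94  98]
 [ 67  47  26  31  30  26  23  29  31  43  57  73 111 106]
 [ 55  27  27  28  31  25  31  25  34  47  61  82 108  92]
 
[... 821 characters left out ...]
  55  56  58  57]
 [108  65  66  70  68  72  70  51  44  46  44  46  55  75  73  74]
 [112  81  65  63  68  66  61  41  41  43  42  47  50  63  75  74]
 [ 91  73  65  67  64  63  62  47  45  41  47  45  44  56  72  73]
 [ 63  66  64  64  68  65  50  42  43  46  43  47  45  49  63  71]
 [ 60  63  66  63  66  63  47  43  44  44  44  48  44  46  55  74]
 [ 69  64  65  64  64  61  47  41  45  42  44  45  46  48  48  64]
 [ 80  60  63  64  66  63  43  43  42  44  46  45  45  46  46  53]
 [ 93  61  77  63  65  61  45  45  44  43  43  45  47  47  46  47]
 [ 99  94  99  75  61  58  42  42  46  44  45  46  44  47  43  46]]
0.036 0.074 [322.8 184.1]
0.031 0.0872 [322.8 202. ]
0.027 0.098 [322.8 218.7]
```

The pads straddle the brass ring, with tips seen at about row 242. That puts them at 80–85 mm height, so I'll lower 2.5 mm and grip the ring.

>>> {"api": "send_rows", "payload": {"series": [[[0,0,0.0015],0],[[0,0,0.001],0],[[0,0,0],0]]}}

```text
clock: 11.72
position: [0.5641, -0.1928, 0.0961]
ee_rot: [-180.0, -0.0, 94.4]
wrist_force: [-0.2, 0.2, 0.5]
grip_width: 0.776
grip_force: 0.0
```

>>> {"api": "send_rows", "payload": {"series": [[[0,0,0],0],[[0,0,0],0],[[0,0,0],0],[[0,0,0],0],[[0,0,0],0],[[0,0,0],0]], "hand": 255}}

```text
clock: 12.22
position: [0.5638, -0.1928, 0.097]
ee_rot: [-179.9, 0.0, 94.4]
wrist_force: [-3.1, -0.4, 5.2]
grip_width: 0.698
grip_force: 64.2
```

```bash
python3 - <<'E'
from rig import arm
from h import *
s=arm.state();print(s["clock"],s["position"],s["ee_rot"],s["grip_width"],s["grip_force"],s["wrist_force"],s["wrist_torque"])
E
```

```text
12.2167 [ 0.56382428 -0.19282237  0.0970309 ] [-1.79947387e+02  4.29371984e-03  9.44109995e+01] 0.6981994845511565 64.15281414985657 [-3.11995061 -0.4278666   5.15919953] [ 0.06970322  0.83639937 -0.01833274]
```

The grip width corresponds to 62 mm, so the pads are on the ring. Now I'll turn clockwise, which is positive about tool z.

>>> {"api": "send_rows", "payload": {"series": [[[0,0,0],1],[[0,0,0],1],[[0,0,0],1],[[0,0,0],1],[[0,0,0],1],[[0,0,0],1],[[0,0,0],1],[[0,0,0],1],[[0,0,0],1],[[0,0,0],1],[[0,0,0],1],[[0,0,0],1]]}}

```text
clock: 13.22
position: [0.5638, -0.1928, 0.097]
ee_rot: [-179.9, 0.0, 82.4]
wrist_force: [-4.1, 0.1, 6.3]
grip_width: 0.697
grip_force: 64.2
```

```bash
cat > t.py <<'E'
from rig import arm
s=arm.state();print(s["clock"],s["position"].round(4),"yaw",s["ee_rot"][2].round(2),"tau",s["wrist_torque"].round(3),"F",s["wrist_force"].round(1),s["grip_width"].round(3),"j",s["joint_efforts"].round(3)[5],"qd6",s["qd"][5].round(1))
E
python3 t.py
```

```text
Traceback (most recent call last):
  File "t.py", line 2, in <module>
    s=arm.state();print(s["clock"],s["position"].round(4),"yaw",s["ee_rot"][2].round(2),"tau",s["wrist_torque"].round(3),"F",s["wrist_force"].round(1),s["grip_width"].round(3),"j",s["joint_efforts"].round(3)[5],"qd6",s["qd"][5].round(1))
                                                                                                                                                       ^^^^^^^^^^^^^^^^^^^^^
AttributeError: 'float' object has no attribute 'round'
```

>>> {"api": "send_rows", "payload": {"series": [[[0,0,0],1],[[0,0,0],1],[[0,0,0],1],[[0,0,0],1],[[0,0,0],1],[[0,0,0],1],[[0,0,0],1],[[0,0,0],1],[[0,0,0],1],[[0,0,0],1]]}}

```text
clock: 14.05
position: [0.5638, -0.1928, 0.097]
ee_rot: [-179.9, 0.0, 72.4]
wrist_force: [-2.9, -0.1, 5.4]
grip_width: 0.701
grip_force: 64.3
```

```bash
python3 t.py
```

```text
Traceback (most recent call last):
  File "t.py", line 2, in <module>
    s=arm.state();print(s["clock"],s["position"].round(4),"yaw",s["ee_rot"][2].round(2),"tau",s["wrist_torque"].round(3),"F",s["wrist_force"].round(1),s["grip_width"].round(3),"j",s["joint_efforts"].round(3)[5],"qd6",s["qd"][5].round(1))
                                                                                                                                                       ^^^^^^^^^^^^^^^^^^^^^
AttributeError: 'float' object has no attribute 'round'
```

```bash
sed -i 's/s\["grip_width"\].round(3)/round(s["grip_width"],3)/' t.py; python3 t.py
```

```text
14.05 [ 0.5638 -0.1928  0.097 ] yaw 72.43 tau [0.151 0.815 0.545] F [-2.9 -0.1  5.4] 0.701 j 0.254 qd6 11.9
```

>>> {"api": "send_rows", "payload": {"series": [[[0,0,0],1],[[0,0,0],1],[[0,0,0],1],[[0,0,0],1],[[0,0,0],1],[[0,0,0],1],[[0,0,0],1],[[0,0,0],1]]}}

```text
clock: 14.72
position: [0.5638, -0.1929, 0.097]
ee_rot: [-180.0, 0.0, 64.4]
wrist_force: [-2.5, 1.0, 5.6]
grip_width: 0.693
grip_force: 64.3
```

```bash
python3 t.py
```

```text
14.7167 [ 0.5638 -0.1929  0.097 ] yaw 64.42 tau [0.283 0.793 0.513] F [-2.5  1.   5.6] 0.693 j 0.254 qd6 11.9
```

>>> {"api": "send_rows", "payload": {"series": [[[0,0,0],1],[[0,0,0],1],[[0,0,0],1],[[0,0,0],1]]}}

```text
clock: 15.05
position: [0.5638, -0.1928, 0.097]
ee_rot: [-180.0, 0.0, 60.4]
wrist_force: [-2.6, 0.4, 6.8]
grip_width: 0.695
grip_force: 64.3
```

```bash
python3 t.py
```

```text
15.05 [ 0.5638 -0.1928  0.097 ] yaw 60.42 tau [0.228 0.842 0.552] F [-2.6  0.4  6.8] 0.695 j 0.258 qd6 11.9
```

>>> {"api": "send_rows", "payload": {"series": [[[0,0,0],1],[[0,0,0],1],[[0,0,0],1],[[0,0,0],1]]}}

```text
clock: 15.38
position: [0.5638, -0.1928, 0.097]
ee_rot: [-180.0, 0.0, 56.4]
wrist_force: [-3.1, -0.7, 5.8]
grip_width: 0.696
grip_force: 64.3
```

```bash
python3 t.py
```

```text
15.3833 [ 0.5638 -0.1928  0.097 ] yaw 56.42 tau [0.206 0.83  0.57 ] F [-3.1 -0.7  5.8] 0.696 j 0.291 qd6 11.8
```

>>> {"api": "send_rows", "payload": {"series": [[[0,0,0],1],[[0,0,0],1],[[0,0,0],1]]}}

```text
clock: 15.63
position: [0.5638, -0.1928, 0.097]
ee_rot: [-180.0, 0.1, 53.4]
wrist_force: [-2.7, -0.3, 6.1]
grip_width: 0.695
grip_force: 64.3
```

```bash
python3 t.py
```

```text
15.6333 [ 0.5638 -0.1928  0.097 ] yaw 53.44 tau [0.257 0.8   0.665] F [-2.7 -0.3  6.1] 0.695 j 0.412 qd6 11.9
```

The bite has begun, up by about 0.15 N m.

>>> {"api": "send_rows", "payload": {"series": [[[0,0,0],1],[[0,0,0],1]]}}

```text
clock: 15.8
position: [0.5638, -0.1928, 0.097]
ee_rot: [-180.0, 0.1, 51.4]
wrist_force: [-2.7, -0.2, 6.0]
grip_width: 0.694
grip_force: 64.3
```

```bash
python3 t.py
```

```text
15.8 [ 0.5638 -0.1928  0.097 ] yaw 51.45 tau [0.256 0.827 0.784] F [-2.7 -0.2  6. ] 0.694 j 0.504 qd6 11.8
```

>>> {"api": "send_rows", "payload": {"series": [[[0,0,0],1]]}}

```text
clock: 15.88
position: [0.5638, -0.1928, 0.097]
ee_rot: [-180.0, 0.1, 50.5]
wrist_force: [-2.6, -0.1, 6.7]
grip_width: 0.694
grip_force: 64.3
```

```bash
python3 t.py
```

```text
15.8833 [ 0.5638 -0.1928  0.097 ] yaw 50.45 tau [0.25  0.825 0.801] F [-2.6 -0.1  6.7] 0.694 j 0.553 qd6 11.9
```

The rise is now about 0.3 N m, so I stop here, release and rise.

>>> {"api": "send_rows", "payload": {"series": [[[0,0,0],0],[[0,0,0],0],[[0,0,0],0],[[0,0,0],0],[[0,0,0],0],[[0,0,0],0],[[0,0,0],0],[[0,0,0],0]], "hand": 0}}

```text
clock: 16.55
position: [0.5643, -0.1929, 0.0964]
ee_rot: [180.0, -0.0, 50.4]
wrist_force: [-0.9, -1.6, -0.3]
grip_width: 1.004
grip_force: 0.0
```

>>> {"api": "send_rows", "payload": {"series": [[[0,0,-0.005],0],[[0,0,-0.01],0],[[0,0,-0.015],0],[[0,0,-0.015],0],[[0,0,-0.02],0],[[0,0,-0.02],0],[[0,0,-0.02],0],[[0,0,-0.02],0],[[0,0,-0.02],0],[[0,0,-0.02],0],[[0,0,-0.02],0],[[0,0,0],0],[[0,0,0],0]]}}

```text
clock: 17.63
position: [0.5643, -0.1929, 0.2829]
ee_rot: [179.8, -0.0, 50.4]
wrist_force: [-0.5, 1.0, -1.2]
grip_width: 0.998
grip_force: 0.0
```

```bash
python3 t.py; python3 - <<'E'
from rig import arm
from h import *
w=arm.read_camera("wrist");im=w["pixels"]
cv2.imwrite("pics/p7.png",im[100:300,180:460,::-1].repeat(2,0).repeat(2,1));print(proj(w,(.564,-.1926,.125)))
E
```

```text
17.6333 [ 0.5643 -0.1929  0.2829] yaw 50.4 tau [ 0.043  0.028 -0.049] F [-0.5  1.  -1.2] 0.998 j -0.0 qd6 -0.1
(np.float64(323.0000539478963), np.float64(187.94911400338694))
```

View pics/p7.png

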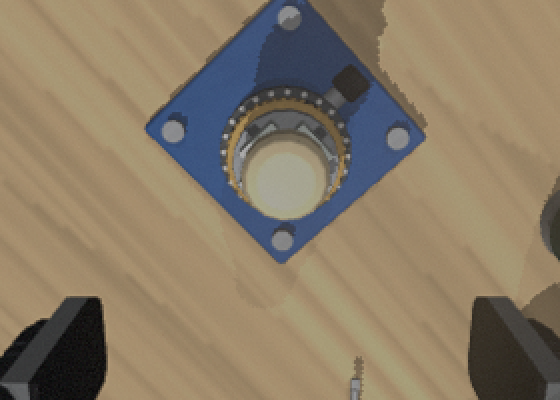

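The final view shows the knob upright and centred in the chuck at about (323,188), with the gripper well clear. I'm handing in the job.

```bash
python3 -c "
from rig import arm
print(arm.close_job())"
```

```text
the job is handed in; nothing more can be done
None
```

The pale knob is seated tenon-down in the chuck, and I stopped turning the ring once it ran about 0.3 N m over its free running; the gripper is clear and the job was handed in at about 18 s (no verdict was returned).

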